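Flush the detergent drawer of a laundry dosing unit

TASK

Rinse out the dosing unit's detergent drawer: first pull the drawer out all the way to its stop, and only then turn the spring-return flush dial on top of the unit clockwise past its two yellow dots to the third, red dot, and hold it there against its spring for at least three seconds. Do not let go at the end: finish with the gripper still holding the dial on the red dot and the drawer still fully out. Leave the bottles and other things standing around where they are.

Things in the scene. Friction and masses are not known exactly. Their poses are not given: they have to be found in the camera images.
- unit: silver laundry dosing unit fixed to the table, 220 mm deep (x), 360 mm wide (y), 130 mm tall. Origin on the table under the middle of its front face; its x axis points from the front face back into the unit, y to the left, z up. The drawer is in its front, the flush dial stands on its top.
- drawer (a joint): travel of the white-fronted detergent drawer, in m: 0 closed, 0.10 fully out at its stop. It slides along the unit's -x; friction about 2.5 N (plus 8 N per m/s) and it stays where it is left. Front 210 mm wide, 104 mm tall, 10 mm thick.
- drawer_handle (a point): middle of the drawer's steel bar handle, moving with the drawer. The bar is 10 mm thick, level, 110 mm long along the unit's y, its axis 55 mm before the unit's front face (40 mm free between bar and drawer front) and 100 mm above the table, 30 mm below the unit's top. Axes as the unit's.
- dial (a joint): angle of the flush dial in rad, growing clockwise seen from above: 0 at rest (pointer at the white dot), clicks at 0.4 and 0.8 (yellow dots) and at 1.2 (red dot, the third, flush), end stop at 1.4, past flush. A spring turns it back to 0 from everywhere as soon as it is let go, clicks included; turning it takes 0.1 to 0.35 N m.
- pod: round black pod under the dial, 100 mm across, 24 mm high, fixed on the unit's top, with four coloured dots at 44 mm from its axis round the far side of the dial: white, yellow, yellow, red, clockwise, 0.4 rad apart. Origin at the centre of its underside; its x axis points midway between the two yellow dots.
- dial_grip (a point): on the dial's vertical axis at the height to grip, 16 mm below the top of its grip bar; turns with the dial. Its x axis points along the bar to the end with the red pointer line, z up. The white grip bar is upright, 64 mm long (x), 14 mm thick (y), 36 mm tall, on a grey disc 72 mm across whose top lies 20 mm below this point. This point is 185 mm above the table.
- softener: bystander: pink fabric softener bottle with a white label and cap, 68 mm across, 200 mm tall, beside the unit. Origin at the centre of its underside.
- carton: bystander: green detergent carton, 70 x 130 x 190 mm tall, beside the unit. Origin at the centre of its underside.
- cup: bystander: small clear measuring cup, 64 mm across, 60 mm tall, standing on the left end of the unit's top. Origin at the centre of its underside.
- jar: bystander: low jar with blue lid, 60 mm across, 60 mm tall, standing on the right end of the unit's top. Origin at the centre of its underside.
- brush: bystander: flat brush with a wooden handle lying on the table to the left of the drawer.
- bowl: bystander: blue bowl, 110 mm across, 45 mm tall, on the table to the right of the drawer. Origin at the centre of its underside.
- can: bystander: blue can with a white label, 60 mm across, 110 mm tall, beside the unit. Origin at the centre of its underside.

How it is judged:
By the outcome, as a careful person would: the job done as asked, in the order asked, and still so for the second after the job is handed in, while the arm keeps its last pose, push and grip.
It also fails if it takes over 51 s, if anything falls off the work surface, if the arm or the gripper's body presses on something with over 40 N, if the wrist force passes 120 N, or if a joint passes its speed limit or range.

ROBOT

A 6-joint arm with a two-finger parallel gripper is mounted at the origin on the work surface. World frame = base frame: x ahead of the robot, y to its left, z up, the work surface at z = 0. Lengths are in m, angles in rad, forces in N, time in s.
With the tool pointing down it reaches from about 0.25 to 0.725 m from the base axis. Payload 9.7 kg.
Tool frame: the origin (TCP) lies at the very end of the fingers, on their centre line; the grasp point (between the pads) lies 19 mm behind it; z points along the fingers, y is the line along which they close (so a half turn about z gives the same grasp; the last joint's range is limited). The gripper opens to 85 mm and grips with 20 to 120 N. Pads are 22 mm wide; open, the fingers measure 114 mm over their backs; the gripper's body (76 mm by 85 mm) begins 54 mm behind the grasp point. The pads swing forward as they close: fully open they stand 13 mm farther back than shut.
Start: joints at [-1.247, 0.087, 0.176, 1.66, 0, 1.571], TCP at [0.175, -0.521, 0.231] pointing down, gripper open.
Joint ranges: [-3.13, 3.13], [-0.85, 1.81], [-1.15, 1.24], [-2.2, 2.28], [-1.44, 1.52], [-3.14, 3.14]. Speed limits (rad/s): [2.22, 2.22, 2.57, 3.14, 3.14, 3.14].

INTERFACE

Orientations are given as a 3x3 rotation matrix whose columns are the frame's x, y, z axes.
In Python, from bench import telemetry, optics, close_job, spotter gives the robot as it stands. The module is installed in compiled form; this text tells all that it offers.
- The arm moves only by the tool move_arm, never from a script. Its argument "deltas" is a list of rows, each an object of numbers: "claw": the opening, from 0 (shut) to 1 (fully open); "dx", "dy", "dz": the shift along the tool's x, y, z in mm; "rx", "ry", "rz": the turn, a rotation vector about the tool's x, y, z in degrees. A call has 1 to 12 rows; each row shifts and turns the commanded pose from where the row before left it, along the tool's axes as they then stand; what a row does not reach is not made up. A row lasts 1/10 s, in which the tool goes at most 50 mm and 8.59 degrees, less where a joint would pass 70% of its speed; a pose out of reach is approached as far as the arm can. A call with a gripper value outside its range is refused whole. The fingers move at their own pace and stop on an object; the grip force is fixed at half the most. Time passes only in rows, so rows that do not move let the fingers close. It gives the time, the measured TCP pose, the force, the opening and the grip force at its end, in the units of the state.
- telemetry.get_state(): the state, without advancing time (a new reading comes with each control period).
- optics.grab_frame(name): name is "scene" or "side" or "wrist"; returns the picture (480x640x3 uint8, red, green, blue); there is no depth.
- optics.calibration(name): a dict with "camera_matrix" (3x3 intrinsics, pixels), "D" ([k1, k2, p1, p2, k3] as OpenCV has them; the pictures are not rectified), "R" (3x3) and "t" (3): a world point X has camera coordinates R X + t; the wrist camera has in their place "mount" (4x4, takes a point from camera to tool coordinates, whose origin is the TCP and whose axes are the flange's). Camera axes: x right, y down, z forward; pixel columns grow to the right and rows downward; lengths in m; the calibration is good to about 2 mm. A picture is of the moment at which its call begins: read the wrist's pose just before it. calibration takes no time and is no camera call.
- close_job(): hands the job in; it is judged then, once.
Trained networks look in the newest picture that a camera, given by its name, has taken for a name from the list of things; names that differ only in an ending like _2 or _b are one class to them, and where a whole thing is asked for, a point or a joint stands for the part that bears it (a point fixed in the world has none). Each returns a list of dicts, best first, with "conf" (0 to 1); they miss things now and then, are a little off and sometimes report something else, mostly with a low value. They report only what shows in the picture. A call takes as long as a camera call.
- spotter.boxes_of(camera, name): "pixel" ([row, column] in pixels, amid what is visible of it).
- spotter.cut_out(camera, name): "mask" (480x640 bool, what is visible of it) and "pixel" ([row, column] in pixels, amid what is visible of it).
- spotter.pinpoint(camera, name): "pixel" ([row, column] in pixels: a listed point, or the origin of a listed thing).
The state is a dict: "time_s": time; "joint_pos": joint angles; "qd": joint speeds; "joint_efforts": joint torques, N m; "eef_pos": TCP position; "eef_rot": TCP orientation; "ft_force": force on the tool from outside, world axes, zero at the start; "torque": the same for the moment, N m; "finger_gap": opening from 0.0 (shut) to 1.0 (fully open); "grasp_force": force on a finger pad.
Only numpy, scipy, OpenCV 4.12 (cv2) and the standard library are available. Lean on these libraries where they do the work, as an engineer would, in place of code of your own. Each camera call takes 0.05 s, during which the arm holds its last target. There are 200 camera calls.

## Working session

There is one attempt and no reset: what is moved stays moved. The work goes in short steps, Python scripts to look and compute and a tool call to move; the robot and the scene stay as the last step left them, time stands still between calls to the robot, and variables do not carry over. Pictures are saved under pics/ and viewed, at most 10 in all, crops included, and the job is handed in when it is done.

Besides the shell and the picture viewer there is one more tool, called in YAML: its name, and indented under it one key for each argument. move_arm: Moves the arm, as the interface text tells. Its arguments: {"type":"object","properties":{"deltas":{"type":"array","items":{"type":"object","properties":{"claw":{"type":"number"},"dx":{"type":"number"},"dy":{"type":"number"},"dz":{"type":"number"},"rx":{"type":"number"},"ry":{"type":"number"},"rz":{"type":"number"}}}}},"required":["deltas"]}

```bash
mkdir -p pics; cat > h.py <<'E'
import numpy as np, cv2
from bench import telemetry, optics, spotter
def cam(n):
    c=optics.calibration(n); K=np.array(c["camera_matrix"]);D=np.array(c["D"])
    if "mount" in c:
        s=telemetry.get_state();T=np.eye(4);T[:3,:3]=s["eef_rot"];T[:3,3]=s["eef_pos"]
        M=np.linalg.inv(T@np.array(c["mount"]));R,t=M[:3,:3],M[:3,3]
    else: R,t=np.array(c["R"]),np.array(c["t"])
    return K,D,R,t
def ray(c,px):
    K,D,R,t=c
    u=cv2.undistortPoints(np.array([[[px[1],px[0]]]],float),K,D)[0,0]
    d=R.T@np.array([u[0],u[1],1.]); return -R.T@t,d/np.linalg.norm(d)
def proj(c,X):
    K,D,R,t=c
    p=cv2.projectPoints(np.array(X,float).reshape(-1,1,3),cv2.Rodrigues(R)[0],t,K,D)[0][:,0];return p[:,::-1]
def atz(c,px,z):
    o,d=ray(c,px); return o+d*(z-o[2])/d[2]
def tri(rs):
    A=0;b=0
    for o,d in rs:
        P=np.eye(3)-np.outer(d,d);A=A+P;b=b+P@o
    X=np.linalg.solve(A,b); return X,[float(np.linalg.norm((np.eye(3)-np.outer(d,d))@(X-o))) for o,d in rs]
def save(n,f): cv2.imwrite("pics/"+f,cv2.cvtColor(optics.grab_frame(n),cv2.COLOR_RGB2BGR))
E
python3 - <<'E'
from h import *
for n in ["scene","side"]:
    save(n,n+"0.png")
cs={n:cam(n) for n in ["scene","side"]}
for k in ["dial_grip","drawer_handle","unit","pod","cup","jar","softener","carton","can","bowl"]:
    rs=[]
    for n in cs:
        r=spotter.pinpoint(n,k)
        if r: print(k,n,np.round(r[0]["pixel"],1),round(r[0]["conf"],2),len(r)); rs.append(ray(cs[n],r[0]["pixel"]))
    if len(rs)==2: X,e=tri(rs); print("   ",X.round(4),np.round(e,4))
s=telemetry.get_state();print(s["time_s"],s["eef_pos"],s["eef_rot"])
E
```

```text
dial_grip scene [235.1 366.6] 0.68 1
dial_grip side [190.1 350.4] 0.74 1
    [0.6555 0.054  0.1834] [0.0035 0.0035]
drawer_handle scene [219.6 317.9] 0.67 2
drawer_handle side [239.6 300.5] 0.58 1
    [0.5279 0.0476 0.1085] [0.0009 0.0009]
unit scene [256.7 343.4] 0.83 1
unit side [250.  321.2] 0.72 1
    [ 0.5921  0.0662 -0.0022] [0.0017 0.0017]
pod scene [248.8 362.1] 0.66 1
pod side [208.3 345.9] 0.79 1
    [0.6499 0.0551 0.1241] [0.0013 0.0013]
cup scene [215.7 424. ] 0.74 1
cup side [157.5 319.8] 0.83 1
    [0.6867 0.2071 0.1327] [0.0012 0.0012]
jar scene [305.  352.3] 0.98 1
jar side [220.8 400.8] 0.81 2
    [ 0.7231 -0.0457  0.1287] [0.0025 0.0025]
softener scene [182.2 399.6] 0.59 3
softener side [190.9 255.3] 0.97 2
    [0.5484 0.3044 0.0188] [0.0042 0.0042]
carton scene [369.2 283.9] 0.69 1
carton side [152.5 320.6] 0.71 3
    [ 0.6579 -0.1215  0.3319] [0.1739 0.1739]
bowl scene [308.4 240.6] 0.93 1
bowl side [348.8 367.9] 0.89 1
    [ 0.5304 -0.1899  0.0028] [0.0035 0.0035]
1.1 [ 0.17496804 -0.52142072  0.23127344] [[ 9.48049900e-01  3.18121654e-01 -2.16575332e-05]
 [ 3.18121654e-01 -9.48049900e-01  1.53748475e-05]
 [-1.56413503e-05 -2.14658529e-05 -1.00000000e+00]]
```

View pics/scene0.png

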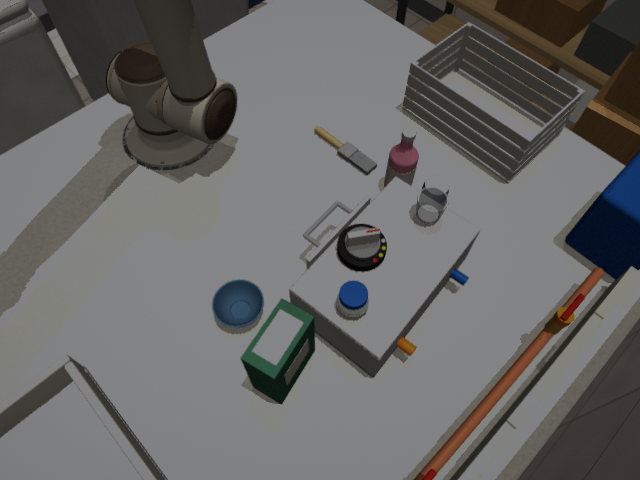

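View pics/side0.png

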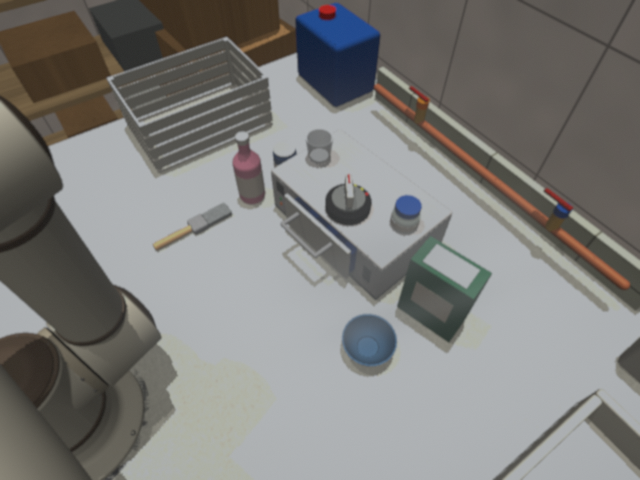

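The scene picture shows the unit in the middle with its drawer closed. The handle bar is near scene (row 225, col 325), the dial at (236, 365), the jar at (300, 353) and the cup at (205, 432). The carton and bowl stand to the right, clear of the handle, and the side view agrees. I'll swing over for wrist views.

move_arm:
  deltas:
    - {"dx": 46,"dy": -6,"dz": -8,"rz": -5,"claw": 1}
    - {"dx": 46,"dy": -6,"dz": -8,"rz": -5}
    - {"dx": 46,"dy": -6,"dz": -8,"rz": -5}
    - {"dx": 46,"dy": -6,"dz": -8,"rz": -5}
    - {"dx": 45,"dy": -6,"dz": -8,"rz": -5}
    - {"dx": 45,"dy": -6,"dz": -8,"rz": -5}
    - {"dx": 45,"dy": -6,"dz": -8,"rz": -5}
    - {"dx": 45,"dy": -6,"dz": -8,"rz": -5}
    - {"dx": 44,"dy": -6,"dz": -8,"rz": -5}
    - {"dx": 44,"dy": -6,"dz": -8,"rz": -5}
    - {"dx": 44,"dy": -6,"dz": -8,"rz": -5}
    - {"dx": 44,"dy": -6,"dz": -8,"rz": -5}

```text
invalid input
```

move_arm:
  deltas:
    - {"dx": 44,"dy": -6,"rz": -5,"claw": 0.5}
    - {"dx": 44,"dy": -6,"rz": -5}
    - {"dx": 44,"dy": -6,"rz": -5}
    - {"dx": 44,"dy": -6,"rz": -5}
    - {}
    - {}

```text
invalid input
```

```bash
python3 - <<'E'
from h import *
s=telemetry.get_state();print(s["time_s"],s["eef_pos"].round(4),s["eef_rot"].round(3).tolist(),s["joint_pos"].round(3),s["finger_gap"],s["ft_force"])
print(np.round(optics.calibration("wrist")["mount"],3))
c=cam("wrist");save("wrist","w0.png")
print(proj(c,[[.655,.054,.185],[.528,.048,.1]]))
for k in ["dial_grip","drawer_handle","unit","pod"]:
    r=spotter.pinpoint("wrist",k); print(k,[(np.round(q["pixel"],1),round(q["conf"],2)) for q in r[:2]])
E
```

```text
1.1 [ 0.175  -0.5214  0.2313] [[0.948, 0.318, -0.0], [0.318, -0.948, 0.0], [-0.0, -0.0, -1.0]] [-1.247  0.087  0.176  1.66  -0.     1.571] 1.0030482261316729 [ 0.37797512 -0.74547838  0.11294907]
[[-0.    -0.964 -0.267  0.067]
 [ 1.    -0.     0.001 -0.001]
 [-0.001 -0.267  0.964 -0.142]
 [ 0.     0.     0.     1.   ]]
[[-152072.74209346  -99229.70636667]
 [  -1972.16355685   -1555.47601482]]
dial_grip []
drawer_handle []
unit []
pod []
```

View pics/w0.png

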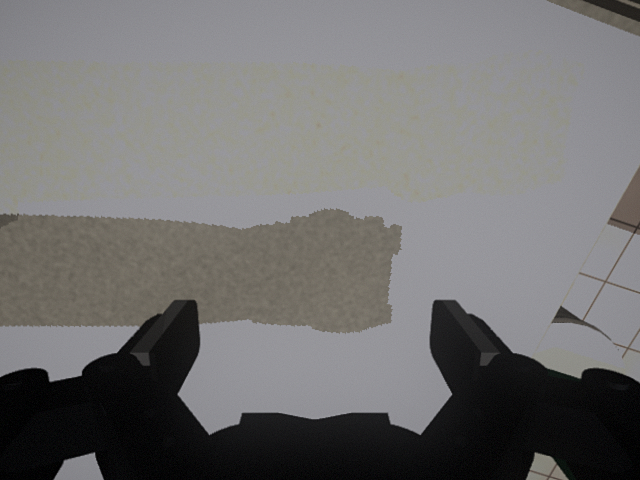

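The wrist picture shows only bare table and the fingers. The move was refused, so I'll give every key in each row.

move_arm:
  deltas:
    - {"claw": 1,"dx": 46,"dy": -6,"dz": -8,"rx": 0,"ry": 0,"rz": -5}
    - {"claw": 1,"dx": 46,"dy": -6,"dz": -8,"rx": 0,"ry": 0,"rz": -5}
    - {"claw": 1,"dx": 46,"dy": -6,"dz": -8,"rx": 0,"ry": 0,"rz": -5}
    - {"claw": 1,"dx": 46,"dy": -6,"dz": -8,"rx": 0,"ry": 0,"rz": -5}
    - {"claw": 1,"dx": 45,"dy": -6,"dz": -8,"rx": 0,"ry": 0,"rz": -5}
    - {"claw": 1,"dx": 45,"dy": -6,"dz": -8,"rx": 0,"ry": 0,"rz": -5}
    - {"claw": 1,"dx": 45,"dy": -6,"dz": -8,"rx": 0,"ry": 0,"rz": -5}
    - {"claw": 1,"dx": 45,"dy": -6,"dz": -8,"rx": 0,"ry": 0,"rz": -5}
    - {"claw": 1,"dx": 44,"dy": -6,"dz": -8,"rx": 0,"ry": 0,"rz": -5}
    - {"claw": 1,"dx": 44,"dy": -6,"dz": -8,"rx": 0,"ry": 0,"rz": -5}
    - {"claw": 1,"dx": 44,"dy": -6,"dz": -8,"rx": 0,"ry": 0,"rz": -5}
    - {"claw": 1,"dx": 44,"dy": -6,"dz": -8,"rx": 0,"ry": 0,"rz": -5}

```text
time_s: 2.55
eef_pos: [0.4858, -0.1024, 0.3274]
eef_rot: [[0.195, 0.981, -0.0], [0.981, -0.195, 0.0], [0.0, -0.0, -1.0]]
ft_force: [1.2, 0.1, -0.0]
finger_gap: 1.001
grasp_force: 0.0
```

```bash
cat >> h.py <<'E'
def look(tag):
    import pickle,os
    s=telemetry.get_state();c=cam("wrist");save("wrist",tag+".png")
    L=pickle.load(open("rays.pkl","rb")) if os.path.exists("rays.pkl") else {}
    for k in ["dial_grip","drawer_handle","unit","pod"]:
        r=spotter.pinpoint("wrist",k); print(k,[(np.round(q["pixel"],1),round(q["conf"],2)) for q in r[:2]])
        if r: L.setdefault(k,[]).append(ray(c,r[0]["pixel"]))
    pickle.dump(L,open("rays.pkl","wb"))
    pickle.dump(c,open(tag+".cam","wb"))
    for k in L:
        if len(L[k])>1: X,e=tri(L[k]);print(k,X.round(4),np.round(e,4))
    print(s["time_s"],s["eef_pos"].round(4),s["joint_pos"].round(3))
E
python3 -c "
from h import *
look('w1')"
```

```text
dial_grip []
drawer_handle [(array([ 12.1, 322.3]), 0.9)]
unit [(array([ 19.3, 383.1]), 0.62)]
pod []
2.55 [ 0.4858 -0.1024  0.3274] [-0.208  0.018  0.295  1.848  0.     1.559]
```

move_arm:
  deltas:
    - {"claw": 0.5,"dx": 40,"dy": 6,"dz": 0,"rx": 0,"ry": 0,"rz": -5}
    - {"claw": 0.5,"dx": 40,"dy": 6,"dz": 0,"rx": 0,"ry": 0,"rz": -5}
    - {"claw": 0.5,"dx": 30,"dy": 6,"dz": 0,"rx": 0,"ry": 0,"rz": -5}
    - {"claw": 0.5,"dx": 0,"dy": 6,"dz": 0,"rx": 0,"ry": 0,"rz": -5}
    - {"claw": 0.5,"dx": 0,"dy": 0,"dz": 0,"rx": 0,"ry": 0,"rz": 0}

```text
time_s: 3.3
eef_pos: [0.5229, 0.0025, 0.3265]
eef_rot: [[-0.149, 0.989, -0.001], [0.989, 0.149, -0.0], [-0.0, -0.001, -1.0]]
ft_force: [-0.5, 0.0, -0.0]
finger_gap: 0.498
grasp_force: 0.0
```

```bash
python3 -c "
from h import *
look('w2')"
```

```text
dial_grip [(array([187.1, 498.4]), 0.73)]
drawer_handle [(array([147.1, 323. ]), 0.57)]
unit [(array([151. , 380.9]), 0.66)]
pod [(array([177.3, 468.6]), 0.82)]
drawer_handle [0.5229 0.0575 0.1032] [0.0009 0.0009]
unit [0.5902 0.0602 0.0175] [0.0003 0.0003]
3.3 [0.5229 0.0025 0.3265] [ 0.005  0.082  0.36   1.85  -0.     1.426]
```

View pics/w1.png

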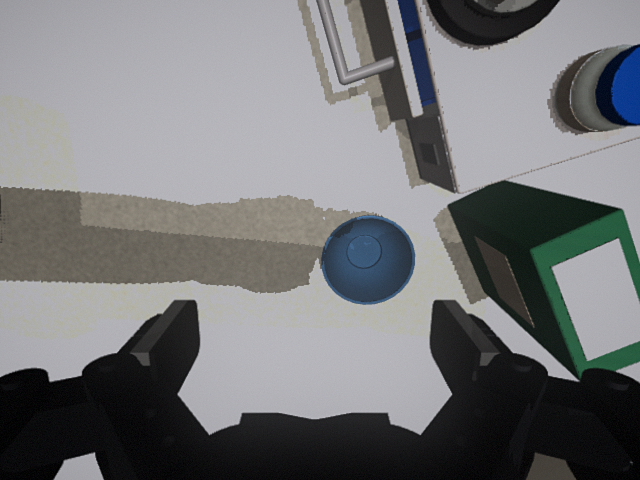

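View pics/w2.png

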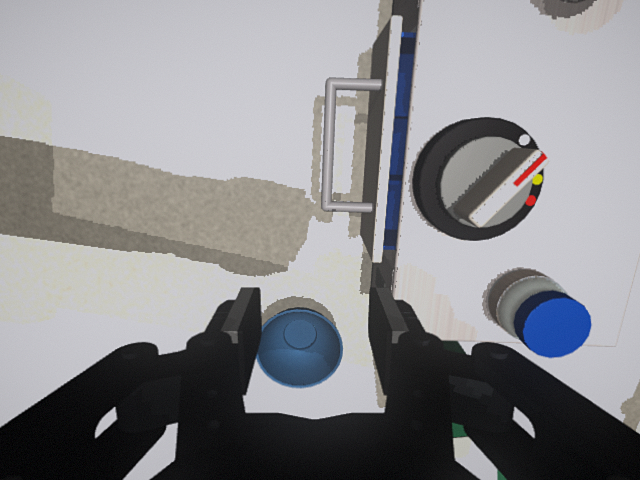

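w1 shows the handle's right end at (80, 345). w2 shows the handle bar from (80, 329) to (208, 329), the dial at (187, 498), and dots at white (140, 524), yellow (180, 537) and red (201, 530). The bowl and jar are to the right.

```bash
python3 - <<'E'
from h import *
import pickle
c1=pickle.load(open("w1.cam","rb"));c2=pickle.load(open("w2.cam","rb"))
deg=lambda v:np.degrees(np.arctan2(v[1],v[0]))
print("barend tri",tri([ray(c1,(80,345)),ray(c2,(208,328))]))
for z in (.1,.105):
    a=atz(c2,(80,329),z);b=atz(c2,(208,327),z);v=a-b;print("bar",a,b,np.linalg.norm(v),"unit yaw",deg(v)-90)
a=atz(c2,(16,398),.13);b=atz(c2,(262,378),.13);print("front top edge",a,b,np.linalg.norm(a-b),deg(a-b)-90)
D=[atz(c2,p,.154) for p in ((140,524),(180,537),(201,530))]
pod=atz(c2,(177.3,468.6),.13);print("pod",pod)
for d in D:print(d,np.linalg.norm((d-pod)[:2]),deg(d-pod))
# circle of radius .044 with angles th+(.6,-.2,-.6)
from scipy.optimize import least_squares
f=lambda p:np.concatenate([p[:2]+.044*np.array([np.cos(p[2]+o),np.sin(p[2]+o)])-d[:2] for d,o in zip(D,(.6,-.2,-.6))])
r=least_squares(f,[.65,.055,.1]);print("podfit",r.x,np.degrees(r.x[2]),r.fun)
g=atz(c2,(187.1,498.4),.185);print("grip",g)
p=atz(c2,(153,546),.201);q=atz(c2,(222,473),.201);print("bar top",p,q,(p+q)/2,np.linalg.norm(p-q),deg(p-q))
print(proj(c2,[[*r.x[:2],.13],[*r.x[:2],.185]]))
E
```

```text
barend tri (array([0.53468772, 0.0020733 , 0.10135127]), [0.0009792446452801913, 0.000979244645280462])
bar [0.51841238 0.11511646 0.1       ] [0.53479028 0.0015545  0.1       ] 0.11473688883011757 unit yaw 8.206608722377965
bar [0.51833378 0.114502   0.105     ] [0.53448957 0.00248009 0.105     ] 0.1131809100657837 unit yaw 8.206608722377993
front top edge [0.563586   0.16440107 0.13      ] [ 0.58751761 -0.03586645  0.13      ] 0.20169233745123596 6.814427063377821
pod [0.64991191 0.05187674 0.13      ]
[0.67505034 0.08742001 0.154     ] 0.04353463936252332 54.72965433806834
[0.69441594 0.05890307 0.154     ] 0.0450552725151431 8.971839094620197
[0.69404355 0.04167196 0.154     ] 0.04529612497514367 -13.019956628191974
podfit [0.65108133 0.05057053 0.39326999] 22.532710542723738 [ 5.29238866e-05  1.44043962e-05 -1.53827162e-04  1.18496553e-04
  1.00903274e-04 -1.32900950e-04]
grip [0.65071201 0.05101435 0.185     ]
bar top [0.66762174 0.07871189 0.201     ] [0.63220353 0.02560489 0.201     ] [0.64991264 0.05215839 0.201     ] 0.06383418878743023 56.29982327366178
[[179.00113432 469.53311883]
 [187.77663526 498.72654856]]
```

Unit yaw is about 8°, so the tool is already aligned. The handle is at (0.526, 0.058, 0.101) and the dial axis at (0.651, 0.051), with its bar at about 57°.

move_arm:
  deltas:
    - {"claw": 0.45,"dx": 27,"dy": 6,"dz": 20,"rx": 0,"ry": 0,"rz": 0}
    - {"claw": 0.45,"dx": 27,"dy": 5,"dz": 40,"rx": 0,"ry": 0,"rz": 0}
    - {"claw": 0.45,"dx": 0,"dy": 0,"dz": 40,"rx": 0,"ry": 0,"rz": 0}
    - {"claw": 0.45,"dx": 0,"dy": 0,"dz": 40,"rx": 0,"ry": 0,"rz": 0}
    - {"claw": 0.45,"dx": 0,"dy": 0,"dz": 35,"rx": 0,"ry": 0,"rz": 0}
    - {"claw": 0.45,"dx": 0,"dy": 0,"dz": 0,"rx": 0,"ry": 0,"rz": 0}

```text
time_s: 4.15
eef_pos: [0.5227, 0.0573, 0.1477]
eef_rot: [[-0.147, 0.989, -0.007], [0.989, 0.147, -0.001], [0.0, -0.008, -1.0]]
ft_force: [0.1, 0.8, 0.5]
finger_gap: 0.452
grasp_force: 0.0
```

```bash
python3 -c "
from h import *
look('w3')"
```

```text
dial_grip []
drawer_handle [(array([265.7, 319.9]), 0.66)]
unit [(array([229.3, 408.1]), 0.68)]
pod [(array([343.3, 589.1]), 0.79)]
drawer_handle [0.5237 0.0582 0.0991] [0.0005 0.0017 0.0012]
unit [0.5932 0.0625 0.0012] [0.0013 0.0026 0.0015]
pod [0.6494 0.0515 0.1303] [0.0006 0.0006]
4.15 [0.5227 0.0573 0.1477] [ 0.109  0.022 -0.054  1.503 -0.     1.533]
```

View pics/w3.png

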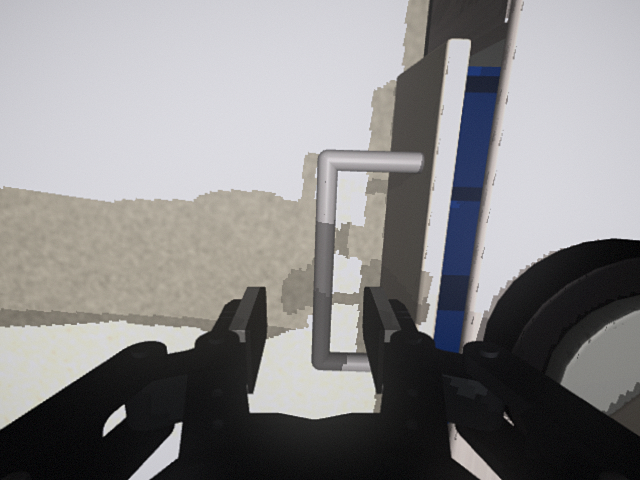

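The bar (col 322, rows 155–365) runs between the open fingers (cols 265 and 365). I'll descend and grip it.

move_arm:
  deltas:
    - {"claw": 0.45,"dx": 0,"dy": 1,"dz": 30,"rx": 0,"ry": 0,"rz": 0}
    - {"claw": 0.45,"dx": 0,"dy": 1,"dz": 25,"rx": 0,"ry": 0,"rz": 0}
    - {"claw": 0.45,"dx": 0,"dy": 0,"dz": 14,"rx": 0,"ry": 0,"rz": 0}
    - {"claw": 0.45,"dx": 0,"dy": 0,"dz": 0,"rx": 0,"ry": 0,"rz": 0}
    - {"claw": 0,"dx": 0,"dy": 0,"dz": 0,"rx": 0,"ry": 0,"rz": 0}
    - {"claw": 0,"dx": 0,"dy": 0,"dz": 0,"rx": 0,"ry": 0,"rz": 0}
    - {"claw": 0,"dx": 0,"dy": 0,"dz": 0,"rx": 0,"ry": 0,"rz": 0}
    - {"claw": 0,"dx": 0,"dy": 0,"dz": 0,"rx": 0,"ry": 0,"rz": 0}
    - {"claw": 0,"dx": 0,"dy": 0,"dz": 0,"rx": 0,"ry": 0,"rz": 0}

```text
time_s: 5.3
eef_pos: [0.5281, 0.0585, 0.0851]
eef_rot: [[-0.148, 0.989, 0.003], [0.989, 0.148, 0.0], [-0.0, 0.003, -1.0]]
ft_force: [-0.8, 0.1, 7.1]
finger_gap: 0.091
grasp_force: 58.7
```

move_arm:
  deltas:
    - {"claw": 0,"dx": 0,"dy": -5,"dz": 0,"rx": 0,"ry": 0,"rz": 0}
    - {"claw": 0,"dx": 0,"dy": -10,"dz": 0,"rx": 0,"ry": 0,"rz": 0}
    - {"claw": 0,"dx": 0,"dy": -12,"dz": 0,"rx": 0,"ry": 0,"rz": 0}
    - {"claw": 0,"dx": 0,"dy": -12,"dz": 0,"rx": 0,"ry": 0,"rz": 0}
    - {"claw": 0,"dx": 0,"dy": -12,"dz": 0,"rx": 0,"ry": 0,"rz": 0}
    - {"claw": 0,"dx": 0,"dy": -12,"dz": 0,"rx": 0,"ry": 0,"rz": 0}
    - {"claw": 0,"dx": 0,"dy": -12,"dz": 0,"rx": 0,"ry": 0,"rz": 0}
    - {"claw": 0,"dx": 0,"dy": -10,"dz": 0,"rx": 0,"ry": 0,"rz": 0}
    - {"claw": 0,"dx": 0,"dy": -8,"dz": 0,"rx": 0,"ry": 0,"rz": 0}
    - {"claw": 0,"dx": 0,"dy": 0,"dz": 0,"rx": 0,"ry": 0,"rz": 0}
    - {"claw": 0,"dx": 0,"dy": 0,"dz": 0,"rx": 0,"ry": 0,"rz": 0}

```text
time_s: 6.4
eef_pos: [0.4378, 0.0477, 0.0852]
eef_rot: [[-0.15, 0.989, 0.007], [0.989, 0.15, 0.007], [0.006, 0.008, -1.0]]
ft_force: [7.8, 19.7, 0.8]
finger_gap: 0.091
grasp_force: 60.7
```

move_arm:
  deltas:
    - {"claw": 0,"dx": 0,"dy": -3,"dz": 0,"rx": 0,"ry": 0,"rz": 0}
    - {"claw": 0,"dx": 0,"dy": -3,"dz": 0,"rx": 0,"ry": 0,"rz": 0}
    - {"claw": 0,"dx": 0,"dy": 0,"dz": 0,"rx": 0,"ry": 0,"rz": 0}

```text
time_s: 6.7
eef_pos: [0.4376, 0.0477, 0.0854]
eef_rot: [[-0.151, 0.988, 0.018], [0.989, 0.151, 0.009], [0.006, 0.019, -1.0]]
ft_force: [43.6, 26.3, -23.0]
finger_gap: 0.093
grasp_force: 59.3
```

Travel stopped with the force rising to 43 N, and the drawer was about 9 mm open at the start, so it is at its stop. I'll ease off, release and lift.

move_arm:
  deltas:
    - {"claw": 0,"dx": 2,"dy": 4,"dz": 0,"rx": 0,"ry": 0,"rz": 0}
    - {"claw": 0,"dx": 0,"dy": 0,"dz": 0,"rx": 0,"ry": 0,"rz": 0}

```text
time_s: 6.9
eef_pos: [0.4377, 0.0478, 0.0852]
eef_rot: [[-0.149, 0.989, 0.01], [0.989, 0.149, 0.003], [0.001, 0.011, -1.0]]
ft_force: [21.9, 9.2, -6.1]
finger_gap: 0.084
grasp_force: 60.9
```

move_arm:
  deltas:
    - {"claw": 0.4,"dx": 0,"dy": 0,"dz": 0,"rx": 0,"ry": 0,"rz": 0}
    - {"claw": 0.4,"dx": 0,"dy": 0,"dz": 0,"rx": 0,"ry": 0,"rz": 0}
    - {"claw": 0.4,"dx": 0,"dy": 0,"dz": 0,"rx": 0,"ry": 0,"rz": 0}
    - {"claw": 0.4,"dx": 0,"dy": 0,"dz": 0,"rx": 0,"ry": 0,"rz": 0}

```text
time_s: 7.3
eef_pos: [0.4329, 0.0462, 0.0834]
eef_rot: [[-0.149, 0.989, -0.0], [0.989, 0.149, -0.0], [-0.0, -0.0, -1.0]]
ft_force: [-0.4, -1.4, 0.5]
finger_gap: 0.4
grasp_force: 0.0
```

move_arm:
  deltas:
    - {"claw": 0.4,"dx": 0,"dy": 0,"dz": -20,"rx": 0,"ry": 0,"rz": 0}
    - {"claw": 0.4,"dx": 0,"dy": 0,"dz": -40,"rx": 0,"ry": 0,"rz": 0}
    - {"claw": 0.4,"dx": 0,"dy": 0,"dz": -40,"rx": 0,"ry": 0,"rz": 0}
    - {"claw": 0.4,"dx": 0,"dy": 0,"dz": -40,"rx": 0,"ry": 0,"rz": 0}
    - {"claw": 0.4,"dx": 0,"dy": 0,"dz": -40,"rx": 0,"ry": 0,"rz": -7}
    - {"claw": 0.4,"dx": 0,"dy": 0,"dz": 0,"rx": 0,"ry": 0,"rz": -8}
    - {"claw": 0.4,"dx": 0,"dy": 0,"dz": 0,"rx": 0,"ry": 0,"rz": 0}

```text
time_s: 8.0
eef_pos: [0.4334, 0.0463, 0.2642]
eef_rot: [[-0.401, 0.916, 0.002], [0.916, 0.401, 0.0], [-0.001, 0.002, -1.0]]
ft_force: [0.4, 0.3, -0.5]
finger_gap: 0.407
grasp_force: 0.0
```

```bash
python3 - <<'E'
from h import *
cs={n:cam(n) for n in ["scene","side","wrist"]}
save("wrist","w4.png");save("side","s4.png");save("scene","sc4.png")
for k in ["drawer_handle","unit","dial_grip"]:
    rs=[]
    for n in cs:
        r=spotter.pinpoint(n,k)
        if r: print(k,n,np.round(r[0]["pixel"],1),round(r[0]["conf"],2)); rs.append(ray(cs[n],r[0]["pixel"]))
    if len(rs)>1: X,e=tri(rs); print("   ",X.round(4),np.round(e,4))
s=telemetry.get_state();print(s["time_s"],s["eef_pos"].round(4),s["joint_pos"].round(3),s["ft_force"].round(1))
E
```

```text
drawer_handle scene [200.  288.6] 0.68
drawer_handle side [261.9 266. ] 0.88
drawer_handle wrist [216.3 317.2] 0.97
    [0.4384 0.0461 0.0945] [0.0047 0.005  0.004 ]
unit scene [258.5 342.3] 0.79
unit side [250.2 320.4] 0.84
unit wrist [241.1 456.9] 0.85
    [ 0.5929  0.0648 -0.0028] [0.0016 0.0024 0.0028]
dial_grip scene [235.  361.8] 0.89
dial_grip wrist [369.7 623.2] 0.86
    [0.648  0.0516 0.1838] [0.0006 0.0006]
8.6 [0.433  0.0463 0.2632] [ 0.106 -0.17  -0.009  1.731 -0.     1.267] [0.1 0.1 0.1]
```

View pics/w4.png

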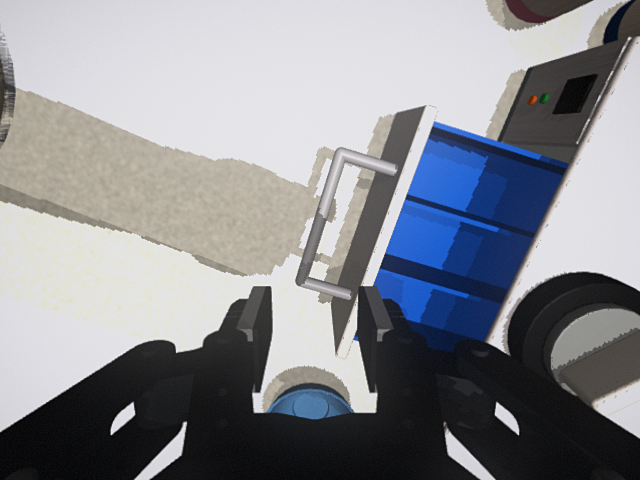

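The drawer is fully out: the wrist view shows its blue interior, and handle-to-unit is about 155 mm, so travel is about 0.10. Next, over the dial.

move_arm:
  deltas:
    - {"claw": 0.5,"dx": -16.7,"dy": 40.3,"dz": 0,"rx": 0,"ry": 0,"rz": 0}
    - {"claw": 0.5,"dx": -16.7,"dy": 40.3,"dz": 0,"rx": 0,"ry": 0,"rz": 0}
    - {"claw": 0.5,"dx": -16.7,"dy": 40.3,"dz": 0,"rx": 0,"ry": 0,"rz": 0}
    - {"claw": 0.5,"dx": -16.6,"dy": 40.3,"dz": 0,"rx": 0,"ry": 0,"rz": 0}
    - {"claw": 0.5,"dx": -16.6,"dy": 40.3,"dz": 0,"rx": 0,"ry": 0,"rz": 0}
    - {"claw": 0.5,"dx": 0,"dy": 0,"dz": 0,"rx": 0,"ry": 0,"rz": -8.2}
    - {"claw": 0.5,"dx": 0,"dy": 0,"dz": 0,"rx": 0,"ry": 0,"rz": -8.2}
    - {"claw": 0.5,"dx": 0,"dy": 0,"dz": 0,"rx": 0,"ry": 0,"rz": -8.2}
    - {"claw": 0.5,"dx": 0,"dy": 0,"dz": 0,"rx": 0,"ry": 0,"rz": -8.2}
    - {"claw": 0.5,"dx": 0,"dy": 0,"dz": 0,"rx": 0,"ry": 0,"rz": -8.2}
    - {"claw": 0.5,"dx": 0,"dy": 0,"dz": 0,"rx": 0,"ry": 0,"rz": -8.2}
    - {"claw": 0.5,"dx": 0,"dy": 0,"dz": 0,"rx": 0,"ry": 0,"rz": -8.2}

```text
time_s: 9.8
eef_pos: [0.6511, 0.0504, 0.263]
eef_rot: [[-0.988, 0.152, -0.0], [0.152, 0.988, -0.0], [0.0, -0.0, -1.0]]
ft_force: [0.4, 0.1, 1.1]
finger_gap: 0.495
grasp_force: 0.0
```

move_arm:
  deltas:
    - {"claw": 0.5,"dx": 0,"dy": 0,"dz": 0,"rx": 0,"ry": 0,"rz": -8.2}
    - {"claw": 0.5,"dx": 0,"dy": 0,"dz": 0,"rx": 0,"ry": 0,"rz": -8.2}
    - {"claw": 0.5,"dx": 0,"dy": 0,"dz": 0,"rx": 0,"ry": 0,"rz": -8.2}
    - {"claw": 0.5,"dx": 0,"dy": 0,"dz": 0,"rx": 0,"ry": 0,"rz": -8.2}
    - {"claw": 0.5,"dx": 0,"dy": 0,"dz": 0,"rx": 0,"ry": 0,"rz": -8.2}
    - {"claw": 0.5,"dx": 0,"dy": 0,"dz": 0,"rx": 0,"ry": 0,"rz": -8.2}
    - {"claw": 0.5,"dx": 0,"dy": 0,"dz": 0,"rx": 0,"ry": 0,"rz": -8.2}
    - {"claw": 0.5,"dx": 0,"dy": 0,"dz": 0,"rx": 0,"ry": 0,"rz": -8.2}
    - {"claw": 0.5,"dx": 0,"dy": 0,"dz": 0,"rx": 0,"ry": 0,"rz": 0}
    - {"claw": 0.5,"dx": 0,"dy": 0,"dz": 0,"rx": 0,"ry": 0,"rz": 0}

```text
time_s: 10.8
eef_pos: [0.651, 0.0504, 0.2631]
eef_rot: [[-0.555, -0.832, -0.0], [-0.832, 0.555, -0.0], [0.0, 0.0, -1.0]]
ft_force: [0.1, 0.9, -0.0]
finger_gap: 0.498
grasp_force: 0.0
```

```bash
python3 - <<'E'
from h import *
look('w5')
s=telemetry.get_state();print(s["eef_rot"].round(3).tolist())
E
```

```text
dial_grip [(array([250.9, 315.7]), 0.96)]
drawer_handle [(array([ 50.9, 558.8]), 0.73), (array([414. , 387.1]), 0.26)]
unit [(array([182.8, 372. ]), 0.67)]
pod [(array([229.8, 316.8]), 0.72)]
drawer_handle [0.5115 0.0533 0.1706] [0.0149 0.011  0.03   0.0356]
unit [0.5916 0.064  0.0094] [0.0021 0.0039 0.0018 0.0044]
dial_grip [0.65   0.0512 0.1867] [0.0001 0.0001]
pod [0.6493 0.0519 0.1309] [0.0002 0.001  0.0009]
10.8 [0.651  0.0504 0.2631] [ 0.077  0.372  0.577  1.776 -0.    -0.905]
[[-0.552, -0.834, -0.0], [-0.834, 0.552, 0.0], [0.0, 0.0, -1.0]]
```

View pics/w5.png

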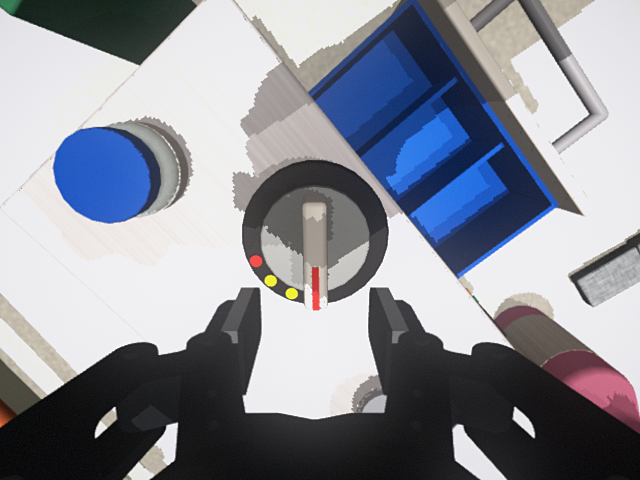

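The grip bar (col 315, rows 205–310) lies centred and parallel between the fingers, so I can descend straight and close.

move_arm:
  deltas:
    - {"claw": 0.5,"dx": 0,"dy": 0,"dz": 30,"rx": 0,"ry": 0,"rz": 0}
    - {"claw": 0.5,"dx": 0,"dy": 0,"dz": 30,"rx": 0,"ry": 0,"rz": 0}
    - {"claw": 0.5,"dx": 0,"dy": 0,"dz": 20,"rx": 0,"ry": 0,"rz": 0}
    - {"claw": 0.5,"dx": 0,"dy": 0,"dz": 12,"rx": 0,"ry": 0,"rz": 0}
    - {"claw": 0.5,"dx": 0,"dy": 0,"dz": 0,"rx": 0,"ry": 0,"rz": 0}
    - {"claw": 0.5,"dx": 0,"dy": 0,"dz": 0,"rx": 0,"ry": 0,"rz": 0}
    - {"claw": 0,"dx": 0,"dy": 0,"dz": 0,"rx": 0,"ry": 0,"rz": 0}
    - {"claw": 0,"dx": 0,"dy": 0,"dz": 0,"rx": 0,"ry": 0,"rz": 0}
    - {"claw": 0,"dx": 0,"dy": 0,"dz": 0,"rx": 0,"ry": 0,"rz": 0}
    - {"claw": 0,"dx": 0,"dy": 0,"dz": 0,"rx": 0,"ry": 0,"rz": 0}
    - {"claw": 0,"dx": 0,"dy": 0,"dz": 0,"rx": 0,"ry": 0,"rz": 0}

```text
time_s: 12.15
eef_pos: [0.6511, 0.0508, 0.1727]
eef_rot: [[-0.551, -0.835, 0.001], [-0.835, 0.551, 0.001], [-0.001, -0.001, -1.0]]
ft_force: [-1.9, 1.6, 5.6]
finger_gap: 0.151
grasp_force: 59.5
```

```bash
python3 -c "
from h import *
s=telemetry.get_state();print(s['torque'],s['joint_pos'].round(3),np.degrees(np.arctan2(s['eef_rot'][1,0],s['eef_rot'][0,0])))"
```

```text
[0.31335003 0.56137611 0.11430848] [ 0.078  0.325  0.34   1.584  0.    -0.91 ] -123.4261253303831
```

move_arm:
  deltas:
    - {"claw": 0,"dx": 0,"dy": 0,"dz": 0,"rx": 0,"ry": 0,"rz": 4}
    - {"claw": 0,"dx": 0,"dy": 0,"dz": 0,"rx": 0,"ry": 0,"rz": 6}
    - {"claw": 0,"dx": 0,"dy": 0,"dz": 0,"rx": 0,"ry": 0,"rz": 7}
    - {"claw": 0,"dx": 0,"dy": 0,"dz": 0,"rx": 0,"ry": 0,"rz": 7}
    - {"claw": 0,"dx": 0,"dy": 0,"dz": 0,"rx": 0,"ry": 0,"rz": 7}
    - {"claw": 0,"dx": 0,"dy": 0,"dz": 0,"rx": 0,"ry": 0,"rz": 7}
    - {"claw": 0,"dx": 0,"dy": 0,"dz": 0,"rx": 0,"ry": 0,"rz": 7}
    - {"claw": 0,"dx": 0,"dy": 0,"dz": 0,"rx": 0,"ry": 0,"rz": 7}
    - {"claw": 0,"dx": 0,"dy": 0,"dz": 0,"rx": 0,"ry": 0,"rz": 7}
    - {"claw": 0,"dx": 0,"dy": 0,"dz": 0,"rx": 0,"ry": 0,"rz": 6}
    - {"claw": 0,"dx": 0,"dy": 0,"dz": 0,"rx": 0,"ry": 0,"rz": 4}
    - {"claw": 0,"dx": 0,"dy": 0,"dz": 0,"rx": 0,"ry": 0,"rz": 0}

```text
time_s: 13.35
eef_pos: [0.6511, 0.0508, 0.1727]
eef_rot: [[-0.976, 0.217, 0.001], [0.217, 0.976, 0.001], [-0.001, 0.001, -1.0]]
ft_force: [-3.6, 1.3, 5.7]
finger_gap: 0.152
grasp_force: 59.6
```

```bash
python3 -c "
from h import *
s=telemetry.get_state();print(s['torque'],s['joint_pos'].round(3),np.degrees(np.arctan2(s['eef_rot'][1,0],s['eef_rot'][0,0])))
look('w6')
for n in ('scene','side'):save(n,n+'6.png')
a=cv2.imread('pics/scene6.png')[190:290,300:440];b=cv2.imread('pics/side6.png')[150:250,280:420]
cv2.imwrite('pics/c6.png',np.hstack([cv2.resize(x,None,fx=2.8,fy=2.8,interpolation=2) for x in (a,b)]))"
```

```text
[0.285508   0.64547095 0.2560077 ] [0.078 0.325 0.34  1.585 0.    0.297] 167.44208931363477
dial_grip [(array([320. , 315.8]), 0.93)]
drawer_handle []
unit [(array([143.8, 319.5]), 0.83)]
pod [(array([269.2, 313.3]), 0.69)]
drawer_handle [0.5115 0.0533 0.1706] [0.0149 0.011  0.03   0.0356]
unit [0.5923 0.0648 0.0075] [0.0025 0.0049 0.0011 0.0039 0.0036]
dial_grip [0.6503 0.0515 0.1854] [0.0005 0.0001 0.0005]
pod [0.6494 0.0517 0.131 ] [0.0003 0.001  0.0011 0.0008]
13.35 [0.6511 0.0508 0.1727] [0.078 0.325 0.34  1.585 0.    0.297]
```

View pics/w6.png

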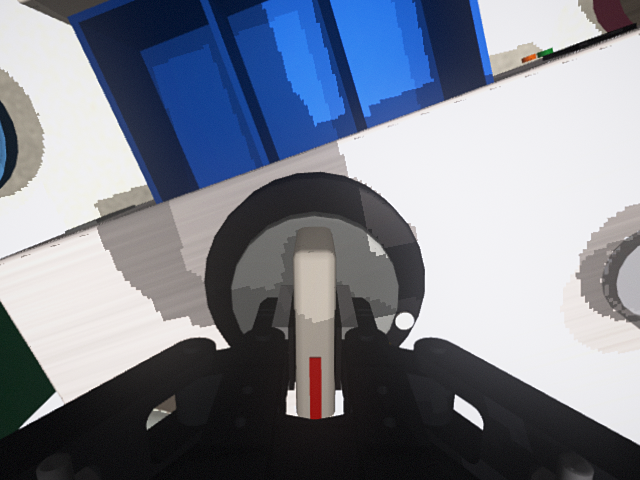

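View pics/c6.png

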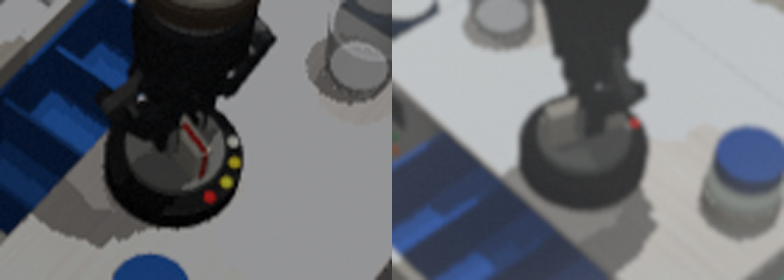

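w6 shows the bar vertical between the pads (col 315), with the white dot at (321, 405). The scene crop shows the pointer towards the red dot. I'll check the angle numerically.

```bash
python3 - <<'E'
from h import *
import pickle
c=pickle.load(open("w6.cam","rb"));deg=lambda v:np.degrees(np.arctan2(v[1],v[0]))
w=atz(c,(321,405),.154)
for ctr in ([.6505,.0512],[.651,.0507]): print(w,np.linalg.norm(w[:2]-ctr),deg(w[:2]-ctr))
a=atz(c,(416,316),.201);b=atz(c,(230,315),.201);print(np.linalg.norm(a-b),deg(a-b),(a+b)/2)
s=cam("scene");C=np.array([.6508,.051])
for t in (-5,-12,-19):
    u=np.array([np.cos(np.radians(t)),np.sin(np.radians(t))]); print(t,((proj(s,[[*(C+.032*u),.201],[*(C+.032*u),.166],[*(C+.044*u),.154]])-[190,300])*2.8).round(0).tolist())
E
```

```text
[0.6751643  0.08825126 0.154     ] 0.044509818786607036 56.34907131136148
[0.6751643  0.08825126 0.154     ] 0.04465434952959438 57.23865171477519
0.06675911267633677 -12.237955935445212 [0.64529483 0.05278773 0.201     ]
-5 [[147.0, 209.0], [173.0, 204.0], [193.0, 214.0]]
-12 [[150.0, 205.0], [175.0, 200.0], [196.0, 208.0]]
-19 [[153.0, 200.0], [178.0, 195.0], [200.0, 202.0]]
```

The pointer is 69° from the white dot (1.206 rad), so it is on the red dot. Now hold.

move_arm:
  deltas:
    - {"claw": 0,"dx": 0,"dy": 0,"dz": 0,"rx": 0,"ry": 0,"rz": 0}
    - {"claw": 0,"dx": 0,"dy": 0,"dz": 0,"rx": 0,"ry": 0,"rz": 0}
    - {"claw": 0,"dx": 0,"dy": 0,"dz": 0,"rx": 0,"ry": 0,"rz": 0}
    - {"claw": 0,"dx": 0,"dy": 0,"dz": 0,"rx": 0,"ry": 0,"rz": 0}
    - {"claw": 0,"dx": 0,"dy": 0,"dz": 0,"rx": 0,"ry": 0,"rz": 0}
    - {"claw": 0,"dx": 0,"dy": 0,"dz": 0,"rx": 0,"ry": 0,"rz": 0}
    - {"claw": 0,"dx": 0,"dy": 0,"dz": 0,"rx": 0,"ry": 0,"rz": 0}
    - {"claw": 0,"dx": 0,"dy": 0,"dz": 0,"rx": 0,"ry": 0,"rz": 0}
    - {"claw": 0,"dx": 0,"dy": 0,"dz": 0,"rx": 0,"ry": 0,"rz": 0}
    - {"claw": 0,"dx": 0,"dy": 0,"dz": 0,"rx": 0,"ry": 0,"rz": 0}
    - {"claw": 0,"dx": 0,"dy": 0,"dz": 0,"rx": 0,"ry": 0,"rz": 0}
    - {"claw": 0,"dx": 0,"dy": 0,"dz": 0,"rx": 0,"ry": 0,"rz": 0}

```text
time_s: 14.9
eef_pos: [0.6511, 0.0508, 0.1728]
eef_rot: [[-0.977, 0.215, 0.001], [0.215, 0.977, 0.001], [-0.001, 0.001, -1.0]]
ft_force: [-2.4, 2.0, 6.6]
finger_gap: 0.152
grasp_force: 59.6
```

move_arm:
  deltas:
    - {"claw": 0,"dx": 0,"dy": 0,"dz": 0,"rx": 0,"ry": 0,"rz": 0}
    - {"claw": 0,"dx": 0,"dy": 0,"dz": 0,"rx": 0,"ry": 0,"rz": 0}
    - {"claw": 0,"dx": 0,"dy": 0,"dz": 0,"rx": 0,"ry": 0,"rz": 0}
    - {"claw": 0,"dx": 0,"dy": 0,"dz": 0,"rx": 0,"ry": 0,"rz": 0}
    - {"claw": 0,"dx": 0,"dy": 0,"dz": 0,"rx": 0,"ry": 0,"rz": 0}
    - {"claw": 0,"dx": 0,"dy": 0,"dz": 0,"rx": 0,"ry": 0,"rz": 0}
    - {"claw": 0,"dx": 0,"dy": 0,"dz": 0,"rx": 0,"ry": 0,"rz": 0}
    - {"claw": 0,"dx": 0,"dy": 0,"dz": 0,"rx": 0,"ry": 0,"rz": 0}
    - {"claw": 0,"dx": 0,"dy": 0,"dz": 0,"rx": 0,"ry": 0,"rz": 0}
    - {"claw": 0,"dx": 0,"dy": 0,"dz": 0,"rx": 0,"ry": 0,"rz": 0}
    - {"claw": 0,"dx": 0,"dy": 0,"dz": 0,"rx": 0,"ry": 0,"rz": 0}
    - {"claw": 0,"dx": 0,"dy": 0,"dz": 0,"rx": 0,"ry": 0,"rz": 0}

```text
time_s: 16.1
eef_pos: [0.6511, 0.0508, 0.1728]
eef_rot: [[-0.977, 0.215, 0.001], [0.215, 0.977, 0.001], [-0.001, 0.001, -1.0]]
ft_force: [-2.9, 1.7, 5.8]
finger_gap: 0.148
grasp_force: 59.6
```

move_arm:
  deltas:
    - {"claw": 0,"dx": 0,"dy": 0,"dz": 0,"rx": 0,"ry": 0,"rz": 0}
    - {"claw": 0,"dx": 0,"dy": 0,"dz": 0,"rx": 0,"ry": 0,"rz": 0}
    - {"claw": 0,"dx": 0,"dy": 0,"dz": 0,"rx": 0,"ry": 0,"rz": 0}
    - {"claw": 0,"dx": 0,"dy": 0,"dz": 0,"rx": 0,"ry": 0,"rz": 0}
    - {"claw": 0,"dx": 0,"dy": 0,"dz": 0,"rx": 0,"ry": 0,"rz": 0}
    - {"claw": 0,"dx": 0,"dy": 0,"dz": 0,"rx": 0,"ry": 0,"rz": 0}
    - {"claw": 0,"dx": 0,"dy": 0,"dz": 0,"rx": 0,"ry": 0,"rz": 0}
    - {"claw": 0,"dx": 0,"dy": 0,"dz": 0,"rx": 0,"ry": 0,"rz": 0}
    - {"claw": 0,"dx": 0,"dy": 0,"dz": 0,"rx": 0,"ry": 0,"rz": 0}
    - {"claw": 0,"dx": 0,"dy": 0,"dz": 0,"rx": 0,"ry": 0,"rz": 0}
    - {"claw": 0,"dx": 0,"dy": 0,"dz": 0,"rx": 0,"ry": 0,"rz": 0}
    - {"claw": 0,"dx": 0,"dy": 0,"dz": 0,"rx": 0,"ry": 0,"rz": 0}

```text
time_s: 17.3
eef_pos: [0.6511, 0.0508, 0.1728]
eef_rot: [[-0.977, 0.215, 0.001], [0.215, 0.977, 0.001], [-0.001, 0.001, -1.0]]
ft_force: [-3.1, 1.7, 6.1]
finger_gap: 0.146
grasp_force: 59.6
```

```bash
python3 - <<'E'
from h import *
s=telemetry.get_state();print(s["time_s"],s["grasp_force"],s["finger_gap"],np.degrees(np.arctan2(s['eef_rot'][1,0],s['eef_rot'][0,0])))
b=cv2.imread("pics/w6.png")[:,:,::-1].astype(int);save("wrist","w7.png");a=cv2.imread("pics/w7.png")[:,:,::-1].astype(int)
d=abs(a-b).max(2);print("changed px since w6",(d>25).sum())
from bench import close_job
if s["grasp_force"]>40 and (d>25).sum()<1500: print(close_job())
E
```

```text
17.3 59.560532569885254 0.1464495074302878 167.58443722282607
changed px since w6 3718
```

I've used all ten views, so I'll check numerically what changed.

```bash
python3 - <<'E'
from h import *
b=cv2.imread("pics/w6.png");a=cv2.imread("pics/w7.png")
m=((cv2.absdiff(a,b).max(2)>25)*255).astype('uint8')
n,l,st,ce=cv2.connectedComponentsWithStats(m)
for i in np.argsort(-st[1:,4])[:8]+1: print(st[i],ce[i].round(0))
for k,R in (("bar",(slice(225,420),slice(285,350))),("drawer",(slice(0,200),slice(70,500)))):
    A,B=[cv2.cvtColor(x[R],6).astype(np.float32) for x in (a,b)]
    print(k,cv2.phaseCorrelate(B,A),(abs(A-B)>25).sum())
def red(x): 
    h=cv2.cvtColor(x[330:430,290:345],40);mm=((h[...,0]<8)|(h[...,0]>172))&(h[...,1]>150)&(h[...,2]>80);y,c=np.nonzero(mm);return len(y),y.mean()+330,c.mean()+290
print(red(b),red(a))
c=cam("wrist");r=spotter.pinpoint("wrist","dial_grip");print([q["pixel"] for q in r[:1]])
r=spotter.pinpoint("side","drawer_handle")
optics.grab_frame("side");optics.grab_frame("scene")
rs=[]
for n in ("side","scene"):
    r=spotter.pinpoint(n,"drawer_handle")
    if r: print(n,r[0]["pixel"],r[0]["conf"])
E
```

```text
[494  31 119  46 320] [552.  52.]
[  0 210 119  51 280] [ 46. 240.]
[ 17   0  89  94 275] [68. 37.]
[577  28  63  26 244] [608.  40.]
[ 16 391  41  41 122] [ 35. 411.]
[329   0  23  73  95] [340.  34.]
[537  53  31  16  91] [553.  61.]
[477   0  16  58  79] [483.  27.]
bar ((-0.024518384396742476, 0.008658078543064107), 0.9994835223091973) 1
drawer ((0.29320715015148835, 0.03237889699512664), 0.9958037997175146) 836
(671, np.float64(388.0), np.float64(315.0)) (671, np.float64(388.0), np.float64(315.0))
[[319.8, 315.3]]
side [263.7, 267.8] 0.83
scene [196.7, 288.1] 0.88
```

The differences are sub-pixel edge shifts. The dial bar and drawer are unchanged, so I'm handing in.

```bash
python3 -c "
from bench import close_job
print(close_job())"
```

```text
the job is handed in; nothing more can be done
None
```

I pulled the drawer out to its stop, then turned the dial to the red dot (about 1.21 rad) and held it there for roughly 4 s. I handed the job in at about 17 s with the gripper still holding the dial and the drawer still out; the hand-in returned no verdict.

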